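Put the swapped hinge-fitting tools back in their own cut-outs

ROBOT

A 7-joint arm with a two-finger parallel gripper is mounted at the origin on the work surface. World frame = base frame: x ahead of the robot, y to its left, z up, the work surface at z = 0. Lengths are in m, angles in rad, forces in N, time in s.
With the tool pointing down it reaches from about 0.4 to 0.875 m from the base axis. Payload 4.4 kg.
Tool frame: the origin (TCP) lies midway between the tips of the shut fingers; the grasp point (between the pads) lies 19 mm behind it; z points along the fingers, y is the line along which they close (so a half turn about z gives the same grasp; the last joint's range is limited). The gripper opens to 85 mm and grips with 20 to 120 N. Pads are 22 mm wide; open, the fingers measure 114 mm over their backs; the gripper's body (76 mm by 85 mm) begins 54 mm behind the grasp point. The pads swing forward as they close: fully open they stand 13 mm farther back than shut.
Start: joints at [-1.24, 0.628, 0.038, 1.517, -0.027, 0.996, -0.02], TCP at [0.251, 0.6, 0.231] pointing down, gripper open.
Joint ranges: [-3.06, 3.06], [-0.37, 2.12], [-1.25, 1.32], [0.18, 2.47], [-1.1, 4.24], [0.23, 1.98], [-2.94, 2.94]. Speed limits (rad/s): [2.57, 2.57, 3.14, 3.14, 3.14, 3.14, 3.14].

INTERFACE

Orientations are given as a unit quaternion [w, x, y, z].
In Python, from cell import bot gives the robot as it stands.
- The arm moves only by the tool send_rows, never from a script. Its argument "commands" is a list of rows, each an object of numbers: "wx", "wy", "wz": the turn, a rotation vector about the tool's x, y, z in degrees; "dx", "dy", "dz": the shift along the tool's x, y, z in units of 25 mm (1.0 is 25 mm); "gripper": the finger opening in mm, from 0 to 85.4. In form: [{"wx": .., "wy": .., "wz": .., "dx": .., "dy": .., "dz": .., "gripper": ..}, ...]. A call has 1 to 20 rows; each row is the pose to reach, as a shift and turn from the pose commanded when the call began, along the tool's axes at that moment; what a row does not reach only later rows make up. A row lasts 1/12 s, in which the tool goes at most 41.7 mm and 7.16 degrees, less where a joint would pass 70% of its speed; a pose out of reach is approached as far as the arm can. A call with a gripper value outside its range is refused whole. The fingers move at their own pace and stop on an object; "newtons" is the grip in N (left out, the last holds). Time passes only in rows, so rows that repeat a pose let the fingers close. It gives the time, the measured TCP pose, the force, the opening and the grip force at its end, in the units of the state.
- bot.sense(): the state, without advancing time (a new reading comes with each control period).
- bot.camera(name): name is "scene" or "top"; returns a dict with "pixels" (384x512x3 uint8, red, green, blue), "fx", "fy", "cx", "cy" (pixels), "dist" ([k1, k2, p1, p2, k3] as OpenCV has them; the pictures are not rectified), "rvec" (rotation vector, rad) and "tvec" (3), from world to camera coordinates, as OpenCV has them. Camera axes: x right, y down, z forward; pixel columns grow to the right and rows downward; lengths in m; the calibration is good to about 2 mm. A picture is of the moment at which its call begins. There is no depth.
- bot.hand_in(): hands the job in; it is judged then, once.
The state is a dict: "t": time; "joint_positions": joint angles; "dq": joint speeds; "joint_efforts": joint torques, N m; "tool_pos": TCP position; "ee_rot": TCP orientation; "contact_force": force on the tool from outside, world axes, zero at the start; "torque": the same for the moment, N m; "opening": finger opening in m; "finger_force": force on a finger pad.
Only numpy, scipy, OpenCV 4.12 (cv2) and the standard library are available. Lean on these libraries where they do the work, as an engineer would, in place of code of your own. Each camera call takes 0.05 s, during which the arm holds its last target. There are 200 camera calls.

TASK

The drill guide, the white hinge template and the grey hinge have been put on each other's shadow trays, where they sit proud on top of the cut-outs. Lay each one in the tray whose cut-out fits it, flat and fully down in the pocket, using the free grey felt mat to park one on the way. Leave the cup, the wrench and the square where they are.

Things in the scene. Friction and masses are not known exactly. Their poses are not given: they have to be found in the camera images.
- guide: steel drill guide: plain bar 150 (x) x 28 (y) x 26 (z) mm with a row of five dark bushing holes on top, about 0.6 kg. Origin at the centre of its underside, x along the bar, z up; grip across y at the middle. Starts lying across the ends of the hinge tray's pocket, on top of that tray
- template: white plastic hinge template: plate 96 (x) x 64 (y) x 8 mm with a 35 mm round hole centred at x = +24 mm, and a grip rib 24 mm wide (y) on its top, from x = -48 to +4 mm, up to 30 mm above the underside. Origin at the centre of the plate's underside, z up; grip the rib across y at about x = -15 mm. Either way round fits its pocket. Starts on top of the guide tray, bridging its pocket
- hinge: grey cabinet hinge: round cup 40 mm across, 12 high (flange 22 x 52 at z = 10 to 13 mm), and an arm 20 mm wide (y) from x = -5 to +85 mm, z = 6 to 26, on a foot 18 mm wide at x = 62 to 88. Origin at the centre of the cup's underside, x from cup to arm end, z up; grip the arm across y at about x = +35 mm. Starts on top of the template tray, bridging its pocket
- guide_tray: fixed plywood tray, 14 mm thick, with a black-floored pocket (floor at z = 6 mm). Origin: centre of the underside, z up. Slab 196 (x) x 110 (y) mm; long narrow pocket 166 (x) x 44 (y) mm centred on the origin, for the drill guide along x, either way round, its origin over the tray's origin
- template_tray: fixed plywood tray, 14 mm thick, with a black-floored pocket (floor at z = 6 mm). Origin: centre of the underside, z up. Slab 150 (x) x 125 (y) mm; wide oblong pocket 112 (x) x 80 (y) mm centred on the origin, for the hinge template with its x along the tray's x, either way round, its origin over the tray's origin
- hinge_tray: fixed plywood tray, 14 mm thick, with a black-floored pocket (floor at z = 6 mm). Origin: centre of the underside, z up. Slab 170 (x) x 100 (y) mm; stepped pocket: square end 56 mm wide from x = -62 to -6 mm for the cup, then a slot 34 mm wide to x = +62 mm for the arm. The hinge fits only with its x along tray +x and its cup centre at tray x = -34, y = 0
- mat: stiff grey felt mat 170 (x) x 130 (y) x 4 mm, fixed flat on the table and free at the start: the parking spot. Origin at the centre of its underside
- cup: white ceramic cup, 74 mm across the rim, 85 mm high, loose, upright beyond the trays; origin at the centre of its underside. Bystander, leave it alone
- wrench: steel wrench 200 mm long lying loose on the table at the left; origin under its middle, x along it. Bystander, leave it alone
- square: steel square lying loose on the table at the right: blade 150 x 28 x 3 mm from the origin along +x, wooden stock 100 mm long (y = -14 to +86 mm), 18 mm wide and 14 mm high at x = -18 to 0. Origin at the inner end of the blade, on the underside. Bystander, leave it alone
Not all that is in view belongs to the job. What is shaped like the hinge but brown or red is not meant. Leave any orange or yellow look-alike of the hinge_tray alone.

How it is judged:
By the outcome, as a careful person would: the job done as asked, in the order asked, and still so for the second after the job is handed in, with the robot touching nothing.
It also fails if it takes over 106 s, if anything falls off the work surface, if the arm or the gripper's body presses on something with over 40 N, if the wrist force passes 120 N, or if a joint passes its speed limit or range.

## Working session

There is one attempt and no reset: what is moved stays moved. The work goes in short steps, Python scripts to look and compute and a tool call to move; the robot and the scene stay as the last step left them, time stands still between calls to the robot, and variables do not carry over. Pictures are saved under pics/ and viewed, at most 14 in all, crops included, and the job is handed in when it is done.

Besides the shell and the picture viewer there is one more tool, called after "Call:" as name([rows], argument=value, ...), one row to a line, values as JSON. send_rows: Moves the arm, as the interface text tells. Its arguments: {"type":"object","properties":{"commands":{"type":"array"},"newtons":{"type":"number"}},"required":["commands"]}

```bash
mkdir -p pics; ls; python3 - <<'E'
from cell import bot
import cv2
s=bot.sense();print({k:s[k] for k in('t','tool_pos','ee_rot','opening')})
for n in('scene','top'):
    c=bot.camera(n);cv2.imwrite(f'pics/{n}0.png',cv2.resize(c['pixels'][:,:,::-1],(800,600)))
    print(n,c['rvec'],c['tvec'],c['fx'],c['dist'])
E
```

```text
pics
{'t': 0.0, 'tool_pos': array([0.25093089, 0.59892084, 0.23036976]), 'ee_rot': array([-1.79043339e-04,  1.97101957e-01,  9.80382519e-01, -9.50729311e-04]), 'opening': 0.08574409604681718}
scene [ 1.98712377  1.34155067 -0.59088045] [-0.12402143 -0.33812635  1.61421515] 411.0107791449134 [0.00494907 0.         0.         0.         0.        ]
top [ 2.20478371 -2.00925413  0.21483373] [-0.11029583  0.55879459  1.53698406] 471.01887104602713 [-0.00502538  0.          0.          0.          0.        ]
```

View pics/scene0.png

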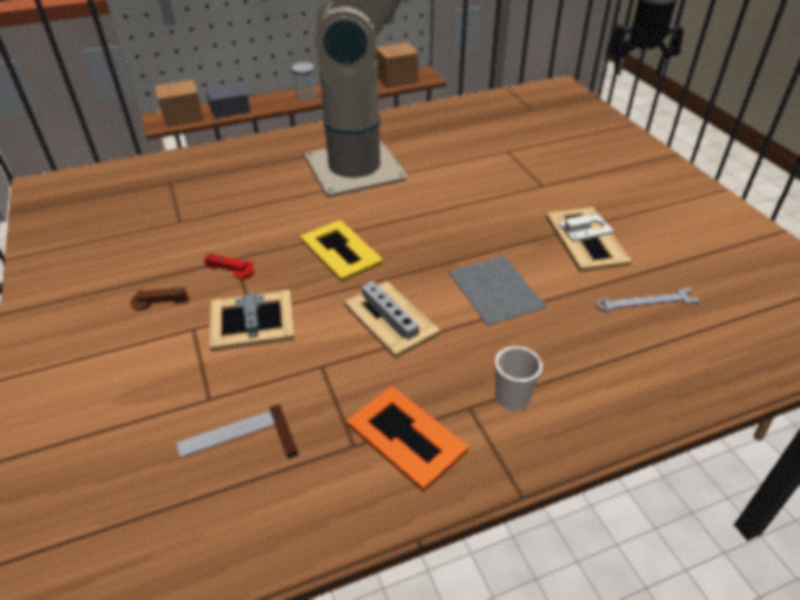

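View pics/top0.png

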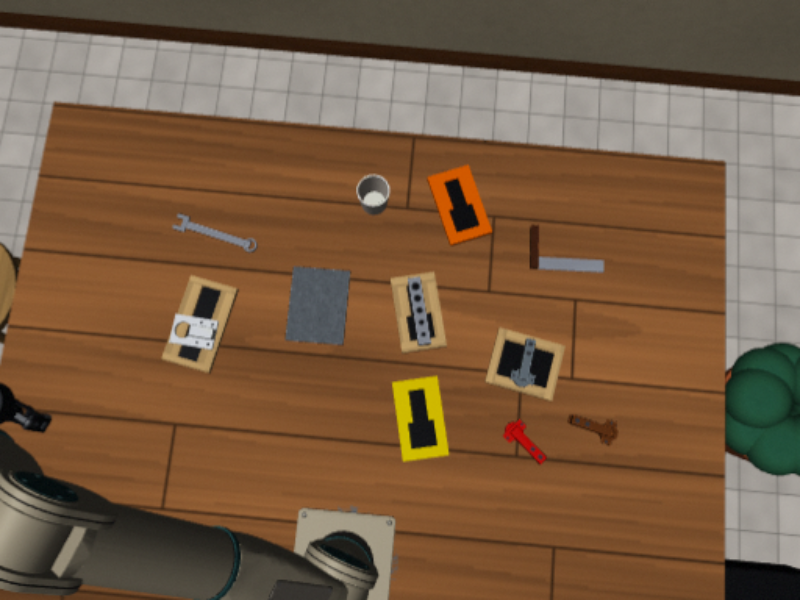

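Top view, in 800x600 pixels:
- Template (white) on the guide tray at (200,323).
- Felt mat at (318,305).
- Guide on the plywood hinge tray at (418,310). The orange (460,205) and yellow (420,418) look-alike trays are to be left alone.
- Grey hinge on the template tray at (525,362). It is the only grey one; the red (525,440) and brown (593,428) ones are decoys.

Next I measure, with one enlarged crop to confirm.

```bash
cat > h.py <<'E'
from cell import bot
import cv2, numpy as np
def cam(n='top'):
    c=bot.camera(n); c['K']=np.array([[c['fx'],0,c['cx']],[0,c['fy'],c['cy']],[0,0,1.]]); c['R']=cv2.Rodrigues(np.array(c['rvec']))[0]
    c['d']=np.array(c['dist']); c['hsv']=cv2.cvtColor(c['pixels'],cv2.COLOR_RGB2HSV); return c
def plane(c,uv,z):
    p=cv2.undistortPoints(np.array(uv,float).reshape(-1,1,2),c['K'],c['d']).reshape(-1,2)
    r=np.c_[p,np.ones(len(p))]@c['R']; o=-c['R'].T@np.array(c['tvec'])
    return (o+r*((z-o[2])/r[:,2])[:,None])[:,:2]
def proj(c,P): return cv2.projectPoints(np.array(P,float).reshape(-1,1,3),np.array(c['rvec']),np.array(c['tvec']),c['K'],c['d'])[0].reshape(-1,2)
def blob(c,lo,hi,box,z,min_=15):
    "largest-blob contour (box = x0,y0,x1,y1 in raw px) -> world minAreaRect"
    m=cv2.inRange(c['hsv'],np.array(lo),np.array(hi)); k=np.zeros_like(m); x0,y0,x1,y1=box; k[y0:y1,x0:x1]=m[y0:y1,x0:x1]
    cs=cv2.findContours(k,cv2.RETR_EXTERNAL,cv2.CHAIN_APPROX_NONE)[0]
    q=max(cs,key=cv2.contourArea); w=plane(c,q.reshape(-1,2),z)
    r=cv2.minAreaRect((w*1000).astype(np.float32)); (cx,cy),(a,b),t=r
    if a<b:a,b,t=b,a,t+90
    return [round(v,1) for v in(cx,cy,a,b,(t+90)%180-90)]
E
python3 - <<'E'
from h import *
c=cam();s=.64
B={'guide_tray':(158,272,240,375),'hinge_tray':(385,268,450,355),'template_tray':(483,325,568,402)}
for n,b in B.items():
    b=[int(v*s) for v in b]
    print(n,'ply',blob(c,(12,40,150),(28,150,255),b,.014))
    print(n,'black',blob(c,(0,0,0),(180,255,40),b,.006))
b=[int(v*s) for v in(280,260,355,350)]
print('mat',blob(c,(80,0,50),(130,90,160),b,.004))
for p in [(206,290),(318,305),(418,285),(402,340),(527,350),(490,380),(185,330),(205,345)]:
    u=[int(v*s) for v in p];print(p,c['hsv'][u[1],u[0]])
P=c['pixels'][:,:,::-1]
ims=[cv2.resize(P[int(y0*s):int(y1*s),int(x0*s):int(x1*s)],(400,400),interpolation=cv2.INTER_CUBIC) for x0,y0,x1,y1 in((155,275,245,365+10),(370,265,470,365),(475,315,575,415))]
c2=cam('scene');Q=c2['pixels'][:,:,::-1]
def cr(x0,y0,x1,y1):return cv2.resize(Q[int(y0*s):int(y1*s),int(x0*s):int(x1*s)],(400,300),interpolation=cv2.INTER_CUBIC)
cv2.imwrite('pics/crop1.png',cv2.resize(np.vstack([np.hstack(ims[1:]),np.hstack([cr(340,275,440,355),cr(200,280,300,355)])]),(680,595)))
E
```

```text
guide_tray ply [475.9, 369.7, 196.0, 112.2, -10.4]
guide_tray black [521.9, 360.6, 65.6, 37.1, -10.1]
hinge_tray ply [546.6, -111.3, 168.7, 100.8, 13.9]
hinge_tray black [511.3, -101.1, 53.2, 13.2, 14.3]
template_tray ply [452.5, -355.8, 150.6, 125.8, 79.5]
template_tray black [458.2, -325.3, 74.2, 45.5, -10.9]
mat [541.3, 113.1, 164.4, 126.6, 0.7]
(206, 290) [105  18  28]
(318, 305) [106  36  93]
(418, 285) [128  38  27]
(402, 340) [ 18 115 168]
(527, 350) [107  38  95]
(490, 380) [ 18 114 192]
(185, 330) [ 18 116 174]
(205, 345) [109  10 213]
```

View pics/crop1.png

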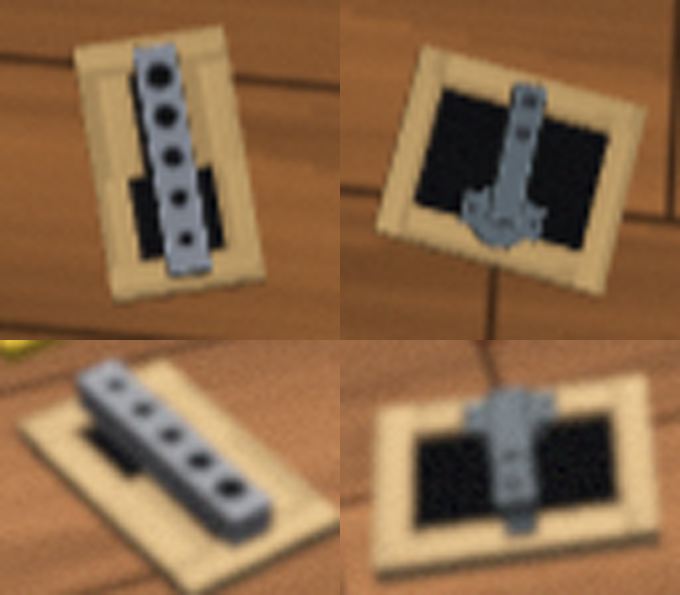

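The crops confirm the grey hinge, its cup towards the robot and its arm pointing away. They also show the wide end of the plywood hinge tray towards the robot, so tray +x points away. Next I measure the three parts.

```bash
cat >> h.py <<'E'
def go(x,y,z,yaw,frm=None):
    "mm, world yaw of tool y (deg) -> row numbers from the current pose"
    s=bot.sense(); q=s['ee_rot']; from scipy.spatial.transform import Rotation as Ro
    R0=Ro.from_quat([*q[1:],q[0]]); a=np.radians(yaw)
    yt=np.array([np.cos(a),np.sin(a),0]); zt=np.array([0,0,-1.]); R1=Ro.from_matrix(np.c_[np.cross(yt,zt),yt,zt])
    w=np.degrees((R0.inv()*R1).as_rotvec()); d=R0.inv().apply(np.array([x,y,z])/1000-s['tool_pos'])/.025
    print(dict(zip(('wx','wy','wz','dx','dy','dz'),np.r_[w.round(1),d.round(2)])),'rows>=',round(max(np.linalg.norm(w)/7.16,np.linalg.norm(d)*25/41.7),1))
E
python3 - <<'E'
from h import *
c=cam();s=.64
B={'guide_tray':(158,272,240,375),'hinge_tray':(385,268,450,355),'template_tray':(483,325,568,402)}
B={k:[int(v*s) for v in b] for k,b in B.items()}
print('guide',blob(c,(95,10,60),(130,90,220),B['hinge_tray'],.037))
print('hinge',blob(c,(95,10,50),(130,90,220),B['template_tray'],.035))
print('templ',blob(c,(60,0,150),(130,40,255),B['guide_tray'],.022))
x0,y0,x1,y1=B['template_tray']
m=cv2.inRange(c['hsv'][y0:y1,x0:x1],np.array((95,10,50)),np.array((130,90,220)))
for r in m: print(''.join('#' if v else '.' for v in r))
x0,y0,x1,y1=B['guide_tray']
P=c['pixels'][y0:y1,x0:x1,::-1];cv2.imwrite('pics/crop2.png',cv2.resize(P,None,fx=8,fy=8,interpolation=cv2.INTER_CUBIC))
print(x0,y0)
E
```

```text
guide [542.2, -112.9, 146.3, 27.5, 14.3]
hinge [451.2, -345.5, 98.2, 50.7, 5.7]
templ [453.4, 375.6, 93.5, 63.8, 85.8]
......................................................
......................................................
......................................................
......................................................
......................................................
......................................................
......................................................
......................................................
......................................................
............................###.......................
............................#####.....................
............................#####.....................
............................#####.....................
...........................######.....................
...........................######.....................
...........................######.....................
...........................######.....................
..........................#######.............
[... 1021 characters left out ...]
###########.....................
.....................########..##.....................
.......................#####..........................
......................................................
......................................................
......................................................
......................................................
......................................................
......................................................
......................................................
......................................................
......................................................
......................................................
101 174
```

View pics/crop2.png

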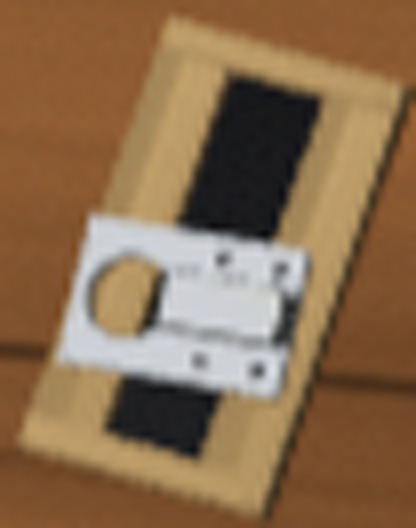

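The crop shows the white template yawed about 86°, its hole towards +y (crop px 130,295) and its rib at (220,305). The grip point is about (452, 361) mm. I set out to park the template.

```bash
python3 - <<'E'
from h import *
go(452,361,110,-4.2);go(452,361,25,-4.2)
c=cam();s=.64
x0,y0,x1,y1=[int(v*s) for v in (483,325,568,402)]
m=cv2.inRange(c['hsv'][y0:y1,x0:x1],np.array((95,10,50)),np.array((130,90,220)))
px=[((np.flatnonzero(m[r]).mean()+x0),r+y0) for r in range(11,26)]
w=plane(c,px,.038)*1000;f=cv2.fitLine(w.astype(np.float32),cv2.DIST_L2,0,.01,.01).ravel();print('arm line',f,w[0],w[-1])
print('cup end',plane(c,[(25+x0,38.5+y0)],.02)*1000,'arm tip',plane(c,[(30+x0,8.5+y0)],.03)*1000)
E
```

```text
{'wx': np.float64(-0.0), 'wy': np.float64(0.0), 'wz': np.float64(71.5), 'dx': np.float64(-11.1), 'dy': np.float64(-5.68), 'dz': np.float64(4.84)} rows>= 10.0
{'wx': np.float64(-0.0), 'wy': np.float64(0.0), 'wz': np.float64(71.5), 'dx': np.float64(-11.1), 'dy': np.float64(-5.68), 'dz': np.float64(8.24)} rows>= 10.0
arm line [ 9.9130905e-01 -1.3155381e-01  4.7035266e+02 -3.5622491e+02] [ 494.55228369 -359.07654523] [ 446.23502843 -353.27183042]
cup end [[ 402.02812496 -350.46973062]] arm tip [[ 504.44661858 -360.01086636]]
```

Call:
send_rows([
  {"wz": 71.5,"dx": -11.1,"dy": -5.68,"dz": 4.8,"gripper": 60},
  {"wz": 71.5,"dx": -11.1,"dy": -5.68,"dz": 4.8,"gripper": 60},
  {"wz": 71.5,"dx": -11.1,"dy": -5.68,"dz": 4.8,"gripper": 60},
  {"wz": 71.5,"dx": -11.1,"dy": -5.68,"dz": 4.8,"gripper": 60},
  {"wz": 71.5,"dx": -11.1,"dy": -5.68,"dz": 4.8,"gripper": 60},
  {"wz": 71.5,"dx": -11.1,"dy": -5.68,"dz": 4.8,"gripper": 60},
  {"wz": 71.5,"dx": -11.1,"dy": -5.68,"dz": 4.8,"gripper": 60},
  {"wz": 71.5,"dx": -11.1,"dy": -5.68,"dz": 4.8,"gripper": 60},
  {"wz": 71.5,"dx": -11.1,"dy": -5.68,"dz": 4.8,"gripper": 60},
  {"wz": 71.5,"dx": -11.1,"dy": -5.68,"dz": 4.8,"gripper": 60},
  {"wz": 71.5,"dx": -11.1,"dy": -5.68,"dz": 4.8,"gripper": 60},
  {"wz": 71.5,"dx": -11.1,"dy": -5.68,"dz": 4.8,"gripper": 60},
  {"wz": 71.5,"dx": -11.1,"dy": -5.68,"dz": 4.8,"gripper": 60},
  {"wz": 71.5,"dx": -11.1,"dy": -5.68,"dz": 4.8,"gripper": 60},
], newtons=50)

```text
$.commands[0]: bad value
```

```bash
python3 - <<'E'
from h import *
go(452,361,25,-4.2)
cv2.imwrite('pics/a1.png',cv2.resize(cam('scene')['pixels'][110:220,300:450,::-1],(750,550)))
E
```

```text
{'wx': np.float64(-0.0), 'wy': np.float64(0.0), 'wz': np.float64(71.5), 'dx': np.float64(-11.09), 'dy': np.float64(-5.68), 'dz': np.float64(8.24)} rows>= 10.0
```

View pics/a1.png

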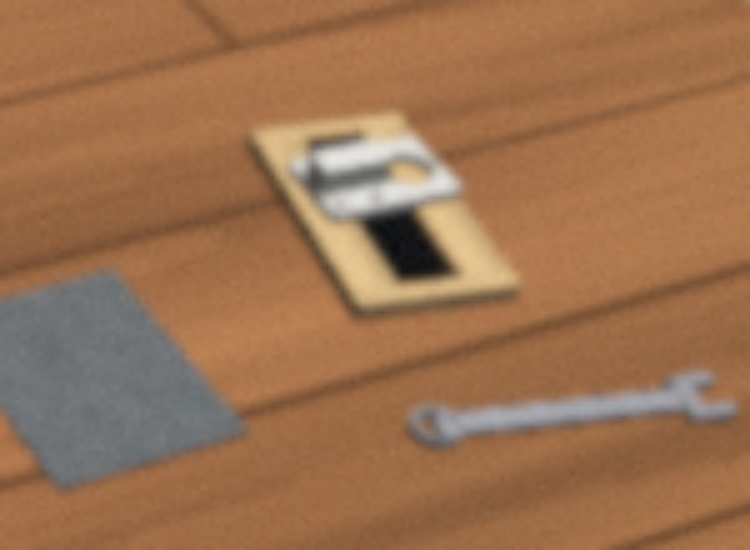

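The rows were refused, probably because every key has to be present. The picture shows the template still on its tray at about (380,175). I resend with all keys.

Call:
send_rows([
  {"wx": 0,"wy": 0,"wz": 71.5,"dx": -11.1,"dy": -5.68,"dz": 4.8,"gripper": 60},
  {"wx": 0,"wy": 0,"wz": 71.5,"dx": -11.1,"dy": -5.68,"dz": 4.8,"gripper": 60},
  {"wx": 0,"wy": 0,"wz": 71.5,"dx": -11.1,"dy": -5.68,"dz": 4.8,"gripper": 60},
  {"wx": 0,"wy": 0,"wz": 71.5,"dx": -11.1,"dy": -5.68,"dz": 4.8,"gripper": 60},
  {"wx": 0,"wy": 0,"wz": 71.5,"dx": -11.1,"dy": -5.68,"dz": 4.8,"gripper": 60},
  {"wx": 0,"wy": 0,"wz": 71.5,"dx": -11.1,"dy": -5.68,"dz": 4.8,"gripper": 60},
  {"wx": 0,"wy": 0,"wz": 71.5,"dx": -11.1,"dy": -5.68,"dz": 4.8,"gripper": 60},
  {"wx": 0,"wy": 0,"wz": 71.5,"dx": -11.1,"dy": -5.68,"dz": 4.8,"gripper": 60},
  {"wx": 0,"wy": 0,"wz": 71.5,"dx": -11.1,"dy": -5.68,"dz": 4.8,"gripper": 60},
  {"wx": 0,"wy": 0,"wz": 71.5,"dx": -11.1,"dy": -5.68,"dz": 4.8,"gripper": 60},
  {"wx": 0,"wy": 0,"wz": 71.5,"dx": -11.1,"dy": -5.68,"dz": 4.8,"gripper": 60},
  {"wx": 0,"wy": 0,"wz": 71.5,"dx": -11.1,"dy": -5.68,"dz": 4.8,"gripper": 60},
  {"wx": 0,"wy": 0,"wz": 71.5,"dx": -11.1,"dy": -5.68,"dz": 4.8,"gripper": 60},
  {"wx": 0,"wy": 0,"wz": 71.5,"dx": -11.1,"dy": -5.68,"dz": 4.8,"gripper": 60},
], newtons=50)

```text
t: 1.52
tool_pos: [0.4518, 0.3621, 0.1115]
ee_rot: [-0.0, 0.732, 0.682, 0.0]
contact_force: [1.2, 0.1, -0.4]
opening: 0.0598
finger_force: 0.0
```

```bash
python3 - <<'E'
from h import *
go(452,361,25,-4.2)
cv2.imwrite('pics/a2.png',cv2.resize(cam('scene')['pixels'][70:220,300:450,::-1],(600,600)))
E
```

```text
{'wx': np.float64(-0.0), 'wy': np.float64(-0.0), 'wz': np.float64(0.2), 'dx': np.float64(-0.04), 'dy': np.float64(0.01), 'dz': np.float64(3.46)} rows>= 2.1
```

View pics/a2.png

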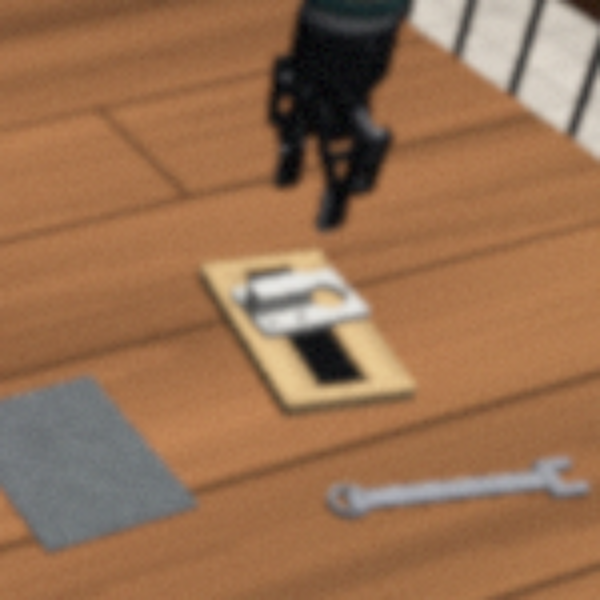

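The gripper (px 320,150) stands straight above the template's rib (px 290,295). Descend and grip.

Call:
send_rows([
  {"wx": 0,"wy": 0,"wz": 0,"dx": 0,"dy": 0,"dz": 1.5,"gripper": 60},
  {"wx": 0,"wy": 0,"wz": 0,"dx": 0,"dy": 0,"dz": 2.5,"gripper": 60},
  {"wx": 0,"wy": 0,"wz": 0,"dx": 0,"dy": 0,"dz": 3.2,"gripper": 60},
  {"wx": 0,"wy": 0,"wz": 0,"dx": 0,"dy": 0,"dz": 3.46,"gripper": 60},
  {"wx": 0,"wy": 0,"wz": 0,"dx": 0,"dy": 0,"dz": 3.46,"gripper": 60},
  {"wx": 0,"wy": 0,"wz": 0,"dx": 0,"dy": 0,"dz": 3.46,"gripper": 10},
  {"wx": 0,"wy": 0,"wz": 0,"dx": 0,"dy": 0,"dz": 3.46,"gripper": 10},
  {"wx": 0,"wy": 0,"wz": 0,"dx": 0,"dy": 0,"dz": 3.46,"gripper": 10},
  {"wx": 0,"wy": 0,"wz": 0,"dx": 0,"dy": 0,"dz": 3.46,"gripper": 10},
  {"wx": 0,"wy": 0,"wz": 0,"dx": 0,"dy": 0,"dz": 3.46,"gripper": 10},
  {"wx": 0,"wy": 0,"wz": 0,"dx": 0,"dy": 0,"dz": 3.46,"gripper": 10},
])

```text
t: 2.48
tool_pos: [0.4531, 0.362, 0.0263]
ee_rot: [-0.0, 0.733, 0.681, 0.001]
contact_force: [-0.8, 0.2, 7.7]
opening: 0.0226
finger_force: 50.1
```

```bash
python3 - <<'E'
from h import *
go(452,361,90,-4.2);go(541,100,90,-4.2);go(541,100,16,-4.2)
E
```

```text
{'wx': np.float64(0.1), 'wy': np.float64(-0.1), 'wz': np.float64(-0.0), 'dx': np.float64(-0.04), 'dy': np.float64(-0.04), 'dz': np.float64(-2.55)} rows>= 1.5
{'wx': np.float64(0.1), 'wy': np.float64(-0.1), 'wz': np.float64(-0.0), 'dx': np.float64(-10.19), 'dy': np.float64(4.28), 'dz': np.float64(-2.56)} rows>= 6.8
{'wx': np.float64(0.1), 'wy': np.float64(-0.1), 'wz': np.float64(-0.0), 'dx': np.float64(-10.19), 'dy': np.float64(4.28), 'dz': np.float64(0.4)} rows>= 6.6
```

Call:
send_rows([
  {"wx": 0,"wy": 0,"wz": 0,"dx": 0,"dy": 0,"dz": -1.2,"gripper": 10},
  {"wx": 0,"wy": 0,"wz": 0,"dx": 0,"dy": 0,"dz": -2.5,"gripper": 10},
  {"wx": 0,"wy": 0,"wz": 0,"dx": -1.5,"dy": 0.6,"dz": -2.5,"gripper": 10},
  {"wx": 0,"wy": 0,"wz": 0,"dx": -3,"dy": 1.3,"dz": -2.5,"gripper": 10},
  {"wx": 0,"wy": 0,"wz": 0,"dx": -4.5,"dy": 1.9,"dz": -2.5,"gripper": 10},
  {"wx": 0,"wy": 0,"wz": 0,"dx": -6,"dy": 2.5,"dz": -2.5,"gripper": 10},
  {"wx": 0,"wy": 0,"wz": 0,"dx": -7.5,"dy": 3.2,"dz": -2.5,"gripper": 10},
  {"wx": 0,"wy": 0,"wz": 0,"dx": -9,"dy": 3.8,"dz": -2.5,"gripper": 10},
  {"wx": 0,"wy": 0,"wz": 0,"dx": -10.2,"dy": 4.3,"dz": -2.5,"gripper": 10},
  {"wx": 0,"wy": 0,"wz": 0,"dx": -10.2,"dy": 4.3,"dz": -2.0,"gripper": 10},
  {"wx": 0,"wy": 0,"wz": 0,"dx": -10.2,"dy": 4.3,"dz": -1.0,"gripper": 10},
  {"wx": 0,"wy": 0,"wz": 0,"dx": -10.2,"dy": 4.3,"dz": -0.2,"gripper": 10},
  {"wx": 0,"wy": 0,"wz": 0,"dx": -10.2,"dy": 4.3,"dz": 0.2,"gripper": 10},
  {"wx": 0,"wy": 0,"wz": 0,"dx": -10.2,"dy": 4.3,"dz": 0.4,"gripper": 10},
  {"wx": 0,"wy": 0,"wz": 0,"dx": -10.2,"dy": 4.3,"dz": 0.4,"gripper": 10},
])

```text
t: 3.73
tool_pos: [0.5393, 0.0988, 0.0162]
ee_rot: [-0.001, 0.733, 0.68, -0.001]
contact_force: [-4.2, -1.6, 10.2]
opening: 0.0229
finger_force: 51.3
```

```bash
python3 - <<'E'
from h import *
go(547,-112,110,-76);go(547,-112,24,-76)
s=bot.sense();print(s['joint_positions'].round(2))
E
```

```text
{'wx': np.float64(-0.1), 'wy': np.float64(0.1), 'wz': np.float64(71.8), 'dx': np.float64(-8.38), 'dy': np.float64(0.92), 'dz': np.float64(-3.76)} rows>= 10.0
{'wx': np.float64(-0.1), 'wy': np.float64(0.1), 'wz': np.float64(71.8), 'dx': np.float64(-8.38), 'dy': np.float64(0.93), 'dz': np.float64(-0.32)} rows>= 10.0
[-0.34  0.82  0.17  1.95 -0.33  0.4   0.01]
```

Call:
send_rows([
  {"wx": 0,"wy": 0,"wz": 0,"dx": 0,"dy": 0,"dz": 0,"gripper": 60},
  {"wx": 0,"wy": 0,"wz": 0,"dx": 0,"dy": 0,"dz": 0,"gripper": 60},
  {"wx": 0,"wy": 0,"wz": 0,"dx": 0,"dy": 0,"dz": 0,"gripper": 60},
  {"wx": 0,"wy": 0,"wz": 0,"dx": 0,"dy": 0,"dz": -0.5,"gripper": 60},
  {"wx": 0,"wy": 0,"wz": 0,"dx": 0,"dy": 0,"dz": -2.0,"gripper": 60},
  {"wx": 0,"wy": 0,"wz": 0,"dx": 0,"dy": 0,"dz": -3.76,"gripper": 60},
  {"wx": 0,"wy": 0,"wz": 71.6,"dx": -8.42,"dy": 0.77,"dz": -3.76,"gripper": 60},
  {"wx": 0,"wy": 0,"wz": 71.6,"dx": -8.42,"dy": 0.77,"dz": -3.76,"gripper": 60},
  {"wx": 0,"wy": 0,"wz": 71.6,"dx": -8.42,"dy": 0.77,"dz": -3.76,"gripper": 60},
  {"wx": 0,"wy": 0,"wz": 71.6,"dx": -8.42,"dy": 0.77,"dz": -3.76,"gripper": 60},
  {"wx": 0,"wy": 0,"wz": 71.6,"dx": -8.42,"dy": 0.77,"dz": -3.76,"gripper": 60},
  {"wx": 0,"wy": 0,"wz": 71.6,"dx": -8.42,"dy": 0.77,"dz": -3.76,"gripper": 60},
  {"wx": 0,"wy": 0,"wz": 71.6,"dx": -8.42,"dy": 0.77,"dz": -3.76,"gripper": 60},
  {"wx": 0,"wy": 0,"wz": 71.6,"dx": -8.42,"dy": 0.77,"dz": -3.76,"gripper": 60},
  {"wx": 0,"wy": 0,"wz": 71.6,"dx": -8.42,"dy": 0.77,"dz": -3.76,"gripper": 60},
  {"wx": 0,"wy": 0,"wz": 71.6,"dx": -8.42,"dy": 0.77,"dz": -3.76,"gripper": 60},
  {"wx": 0,"wy": 0,"wz": 71.6,"dx": -8.42,"dy": 0.77,"dz": -3.76,"gripper": 60},
  {"wx": 0,"wy": 0,"wz": 71.6,"dx": -8.42,"dy": 0.77,"dz": -3.76,"gripper": 60},
  {"wx": 0,"wy": 0,"wz": 71.6,"dx": -8.42,"dy": 0.77,"dz": -3.76,"gripper": 60},
])

```text
t: 5.32
tool_pos: [0.5445, -0.112, 0.1093]
ee_rot: [-0.0, 0.992, 0.125, 0.0]
contact_force: [-0.2, -0.0, -0.7]
opening: 0.06
finger_force: 0.0
```

```bash
python3 - <<'E'
from h import *
go(543,-113,24,-75.8)
c=cam('scene')
cv2.imwrite('pics/a3.png',cv2.resize(c['pixels'][90:230,190:370,::-1],(720,560)))
E
```

```text
{'wx': np.float64(-0.0), 'wy': np.float64(-0.0), 'wz': np.float64(0.2), 'dx': np.float64(-0.07), 'dy': np.float64(0.02), 'dz': np.float64(3.41)} rows>= 2.0
```

View pics/a3.png

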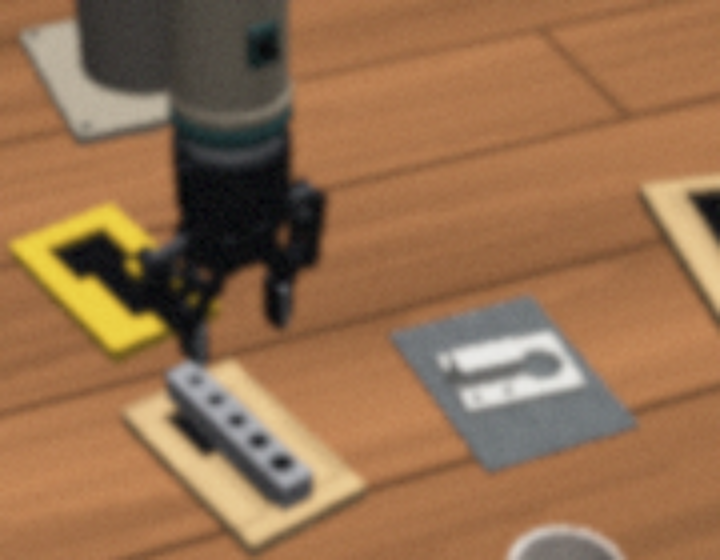

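The template lies flat on the mat (px 510,370), and the gripper is aligned across the guide (px 240,430). Grip the guide and lift.

Call:
send_rows([
  {"wx": 0,"wy": 0,"wz": 0,"dx": -0.06,"dy": 0,"dz": 1.5,"gripper": 60},
  {"wx": 0,"wy": 0,"wz": 0,"dx": -0.06,"dy": 0,"dz": 2.5,"gripper": 60},
  {"wx": 0,"wy": 0,"wz": 0,"dx": -0.06,"dy": 0,"dz": 3.2,"gripper": 60},
  {"wx": 0,"wy": 0,"wz": 0,"dx": -0.06,"dy": 0,"dz": 3.4,"gripper": 60},
  {"wx": 0,"wy": 0,"wz": 0,"dx": -0.06,"dy": 0,"dz": 3.4,"gripper": 60},
  {"wx": 0,"wy": 0,"wz": 0,"dx": -0.06,"dy": 0,"dz": 3.4,"gripper": 10},
  {"wx": 0,"wy": 0,"wz": 0,"dx": -0.06,"dy": 0,"dz": 3.4,"gripper": 10},
  {"wx": 0,"wy": 0,"wz": 0,"dx": -0.06,"dy": 0,"dz": 3.4,"gripper": 10},
  {"wx": 0,"wy": 0,"wz": 0,"dx": -0.06,"dy": 0,"dz": 3.4,"gripper": 10},
  {"wx": 0,"wy": 0,"wz": 0,"dx": -0.06,"dy": 0,"dz": 3.4,"gripper": 10},
  {"wx": 0,"wy": 0,"wz": 0,"dx": -0.06,"dy": 0,"dz": 3.4,"gripper": 10},
], newtons=90)

```text
t: 6.28
tool_pos: [0.5438, -0.1129, 0.0255]
ee_rot: [0.0, 0.992, 0.123, 0.001]
contact_force: [-1.0, -0.0, 5.5]
opening: 0.026
finger_force: 89.0
```

```bash
python3 - <<'E'
from h import *
go(476,370,100,-100.7);go(476,370,18,-100.7)
c=cam('top');b=[int(v*.64) for v in(158,272,240,375)]
print('guide_tray ply',blob(c,(12,40,150),(28,150,255),b,.014),'black',blob(c,(0,0,0),(180,255,40),b,.008))
print(bot.sense()['joint_positions'].round(2))
E
```

```text
{'wx': np.float64(0.0), 'wy': np.float64(-0.1), 'wz': np.float64(24.9), 'dx': np.float64(2.11), 'dy': np.float64(-19.39), 'dz': np.float64(-2.99)} rows>= 11.8
{'wx': np.float64(0.0), 'wy': np.float64(-0.1), 'wz': np.float64(24.9), 'dx': np.float64(2.1), 'dy': np.float64(-19.39), 'dz': np.float64(0.29)} rows>= 11.7
guide_tray ply [475.1, 368.5, 196.9, 109.7, -10.6] black [474.6, 368.9, 160.9, 37.9, -10.2]
[-0.12  0.85  0.44  1.94 -0.72  0.51 -0.5 ]
```

Call:
send_rows([
  {"wx": 0,"wy": 0,"wz": 0,"dx": 0,"dy": 0,"dz": -1.0,"gripper": 10},
  {"wx": 0,"wy": 0,"wz": 0,"dx": 0,"dy": 0,"dz": -2.2,"gripper": 10},
  {"wx": 0,"wy": 0,"wz": 0,"dx": 0,"dy": 0,"dz": -3,"gripper": 10},
  {"wx": 0,"wy": 0,"wz": 3,"dx": 0.2,"dy": -1.2,"dz": -3,"gripper": 10},
  {"wx": 0,"wy": 0,"wz": 6,"dx": 0.4,"dy": -2.7,"dz": -3,"gripper": 10},
  {"wx": 0,"wy": 0,"wz": 9,"dx": 0.6,"dy": -4.2,"dz": -3,"gripper": 10},
  {"wx": 0,"wy": 0,"wz": 12,"dx": 0.8,"dy": -5.7,"dz": -3,"gripper": 10},
  {"wx": 0,"wy": 0,"wz": 15,"dx": 1,"dy": -7.2,"dz": -3,"gripper": 10},
  {"wx": 0,"wy": 0,"wz": 18,"dx": 1.2,"dy": -8.7,"dz": -3,"gripper": 10},
  {"wx": 0,"wy": 0,"wz": 20,"dx": 1.4,"dy": -10.2,"dz": -3,"gripper": 10},
  {"wx": 0,"wy": 0,"wz": 22,"dx": 1.6,"dy": -11.7,"dz": -3,"gripper": 10},
  {"wx": 0,"wy": 0,"wz": 24,"dx": 1.8,"dy": -13.2,"dz": -3,"gripper": 10},
  {"wx": 0,"wy": 0,"wz": 24.9,"dx": 2,"dy": -14.7,"dz": -3,"gripper": 10},
  {"wx": 0,"wy": 0,"wz": 24.9,"dx": 2.1,"dy": -16.2,"dz": -3,"gripper": 10},
  {"wx": 0,"wy": 0,"wz": 24.9,"dx": 2.1,"dy": -17.7,"dz": -3,"gripper": 10},
  {"wx": 0,"wy": 0,"wz": 24.9,"dx": 2.1,"dy": -19,"dz": -3,"gripper": 10},
  {"wx": 0,"wy": 0,"wz": 24.9,"dx": 2.1,"dy": -19.35,"dz": -3,"gripper": 10},
  {"wx": 0,"wy": 0,"wz": 24.9,"dx": 2.1,"dy": -19.35,"dz": -2,"gripper": 10},
  {"wx": 0,"wy": 0,"wz": 24.9,"dx": 2.1,"dy": -19.35,"dz": -1,"gripper": 10},
  {"wx": 0,"wy": 0,"wz": 24.9,"dx": 2.1,"dy": -19.35,"dz": -1,"gripper": 10},
])

```text
t: 8.0
tool_pos: [0.4711, 0.3685, 0.0448]
ee_rot: [0.002, 0.996, -0.093, -0.004]
contact_force: [-0.5, 0.5, -6.2]
opening: 0.0255
finger_force: 91.1
```

```bash
python3 - <<'E'
from h import *
go(475,369,18,-100.5)
for n,r in(('scene',(130,200,330,440)),):
    c=cam(n);cv2.imwrite('pics/a4.png',cv2.resize(c['pixels'][100:190,330:430,::-1],(660,594)))
E
```

```text
{'wx': np.float64(0.3), 'wy': np.float64(0.4), 'wz': np.float64(-0.1), 'dx': np.float64(0.16), 'dy': np.float64(-0.05), 'dz': np.float64(1.07)} rows>= 0.6
```

View pics/a4.png

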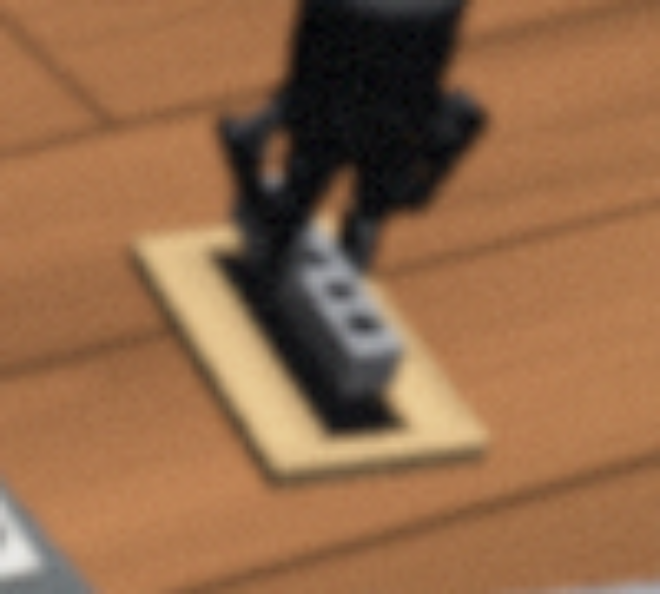

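The guide (px 340,310) hangs over the pocket, parallel to it and inside its outline. Lower it.

Call:
send_rows([
  {"wx": 0,"wy": 0,"wz": 0,"dx": 0,"dy": 0,"dz": 0,"gripper": 10},
  {"wx": 0,"wy": 0,"wz": 0,"dx": 0,"dy": 0,"dz": 0.4,"gripper": 10},
  {"wx": 0,"wy": 0,"wz": 0,"dx": 0,"dy": 0,"dz": 0.8,"gripper": 10},
  {"wx": 0,"wy": 0,"wz": 0,"dx": 0,"dy": 0,"dz": 1.1,"gripper": 10},
  {"wx": 0,"wy": 0,"wz": 0,"dx": 0,"dy": 0,"dz": 1.1,"gripper": 10},
  {"wx": 0,"wy": 0,"wz": 0,"dx": 0,"dy": 0,"dz": 1.1,"gripper": 10},
])

```text
t: 8.55
tool_pos: [0.4749, 0.369, 0.0208]
ee_rot: [0.0, 0.996, -0.094, -0.001]
contact_force: [0.5, 0.7, -5.9]
opening: 0.0254
finger_force: 91.1
```

Call:
send_rows([
  {"wx": 0,"wy": 0,"wz": 0,"dx": 0,"dy": 0,"dz": 0.1,"gripper": 10},
  {"wx": 0,"wy": 0,"wz": 0,"dx": 0,"dy": 0,"dz": 0.14,"gripper": 10},
  {"wx": 0,"wy": 0,"wz": 0,"dx": 0,"dy": 0,"dz": 0.14,"gripper": 10},
])

```text
t: 8.8
tool_pos: [0.4754, 0.3693, 0.0178]
ee_rot: [-0.0, 0.996, -0.094, 0.0]
contact_force: [-0.1, -0.0, -6.3]
opening: 0.0258
finger_force: 91.2
```

```bash
python3 - <<'E'
from h import *
go(475,369,120,-100.5);go(454.5,-354,120,-97.6)
E
```

```text
{'wx': np.float64(-0.0), 'wy': np.float64(-0.0), 'wz': np.float64(-0.2), 'dx': np.float64(-0.01), 'dy': np.float64(0.01), 'dz': np.float64(-4.09)} rows>= 2.5
{'wx': np.float64(-0.0), 'wy': np.float64(-0.0), 'wz': np.float64(-3.1), 'dx': np.float64(4.57), 'dy': np.float64(28.58), 'dz': np.float64(-4.09)} rows>= 17.5
```

Lower slightly more until contact, then release and lift.

Call:
send_rows([
  {"wx": 0,"wy": 0,"wz": 0,"dx": 0,"dy": 0,"dz": 0.04,"gripper": 10},
  {"wx": 0,"wy": 0,"wz": 0,"dx": 0,"dy": 0,"dz": 0.08,"gripper": 10},
  {"wx": 0,"wy": 0,"wz": 0,"dx": 0,"dy": 0,"dz": 0.08,"gripper": 10},
  {"wx": 0,"wy": 0,"wz": 0,"dx": 0,"dy": 0,"dz": 0.08,"gripper": 60},
  {"wx": 0,"wy": 0,"wz": 0,"dx": 0,"dy": 0,"dz": 0.08,"gripper": 60},
  {"wx": 0,"wy": 0,"wz": 0,"dx": 0,"dy": 0,"dz": 0.08,"gripper": 60},
  {"wx": 0,"wy": 0,"wz": 0,"dx": 0,"dy": 0,"dz": -0.6,"gripper": 60},
  {"wx": 0,"wy": 0,"wz": 0,"dx": 0,"dy": 0,"dz": -2,"gripper": 60},
  {"wx": 0,"wy": 0,"wz": 0,"dx": 0,"dy": 0,"dz": -4.1,"gripper": 60},
  {"wx": 0,"wy": 0,"wz": 0,"dx": 0,"dy": 0,"dz": -4.1,"gripper": 60},
])

```text
t: 9.63
tool_pos: [0.4789, 0.3699, 0.1258]
ee_rot: [-0.002, 0.996, -0.094, 0.004]
contact_force: [1.9, -0.0, 0.3]
opening: 0.0602
finger_force: 0.0
```

```bash
python3 - <<'E'
from h import *
go(454.5,-354,120,-97.6)
c=cam('scene');cv2.imwrite('pics/a5.png',cv2.resize(c['pixels'][100:190,330:430,::-1],(660,594)))
E
```

```text
{'wx': np.float64(-0.3), 'wy': np.float64(-0.4), 'wz': np.float64(-3.2), 'dx': np.float64(4.45), 'dy': np.float64(28.63), 'dz': np.float64(0.11)} rows>= 17.4
```

View pics/a5.png

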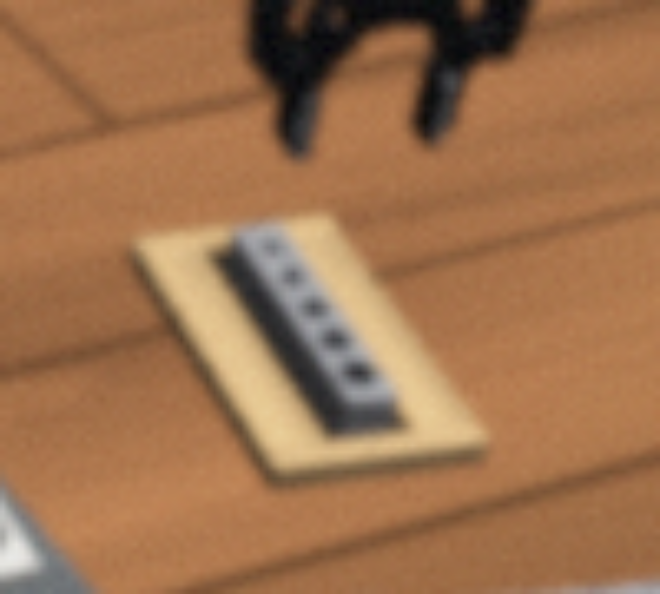

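The guide is down in its pocket with all four gaps visible (px 310,330). Now to the hinge.

Call:
send_rows([
  {"wx": 0,"wy": 0,"wz": -3,"dx": 4.57,"dy": 28.58,"dz": 0,"gripper": 60},
  {"wx": 0,"wy": 0,"wz": -3,"dx": 4.57,"dy": 28.58,"dz": 0,"gripper": 60},
  {"wx": 0,"wy": 0,"wz": -3,"dx": 4.57,"dy": 28.58,"dz": 0,"gripper": 60},
  {"wx": 0,"wy": 0,"wz": -3,"dx": 4.57,"dy": 28.58,"dz": 0,"gripper": 60},
  {"wx": 0,"wy": 0,"wz": -3,"dx": 4.57,"dy": 28.58,"dz": 0,"gripper": 60},
  {"wx": 0,"wy": 0,"wz": -3,"dx": 4.57,"dy": 28.58,"dz": 0,"gripper": 60},
  {"wx": 0,"wy": 0,"wz": -3,"dx": 4.57,"dy": 28.58,"dz": 0,"gripper": 60},
  {"wx": 0,"wy": 0,"wz": -3,"dx": 4.57,"dy": 28.58,"dz": 0,"gripper": 60},
  {"wx": 0,"wy": 0,"wz": -3,"dx": 4.57,"dy": 28.58,"dz": 0,"gripper": 60},
  {"wx": 0,"wy": 0,"wz": -3,"dx": 4.57,"dy": 28.58,"dz": 0,"gripper": 60},
  {"wx": 0,"wy": 0,"wz": -3,"dx": 4.57,"dy": 28.58,"dz": 0,"gripper": 60},
  {"wx": 0,"wy": 0,"wz": -3,"dx": 4.57,"dy": 28.58,"dz": 0,"gripper": 60},
  {"wx": 0,"wy": 0,"wz": -3,"dx": 4.57,"dy": 28.58,"dz": 0,"gripper": 60},
  {"wx": 0,"wy": 0,"wz": -3,"dx": 4.57,"dy": 28.58,"dz": 0,"gripper": 60},
  {"wx": 0,"wy": 0,"wz": -3,"dx": 4.57,"dy": 28.58,"dz": 0,"gripper": 60},
  {"wx": 0,"wy": 0,"wz": -3,"dx": 4.57,"dy": 28.58,"dz": 0,"gripper": 60},
  {"wx": 0,"wy": 0,"wz": -3,"dx": 4.57,"dy": 28.58,"dz": 0,"gripper": 60},
  {"wx": 0,"wy": 0,"wz": -3,"dx": 4.57,"dy": 28.58,"dz": 0,"gripper": 60},
  {"wx": 0,"wy": 0,"wz": -3,"dx": 4.57,"dy": 28.58,"dz": 0,"gripper": 60},
  {"wx": 0,"wy": 0,"wz": -3,"dx": 4.57,"dy": 28.58,"dz": 0,"gripper": 60},
], newtons=50)

```text
t: 11.35
tool_pos: [0.4538, -0.3548, 0.1197]
ee_rot: [-0.0, 0.998, -0.069, -0.0]
contact_force: [-0.5, 0.5, 0.0]
opening: 0.0602
finger_force: 0.0
```

Call:
send_rows([
  {"wx": 0,"wy": 0,"wz": 0,"dx": 0,"dy": 0,"dz": 0,"gripper": 60},
  {"wx": 0,"wy": 0,"wz": 0,"dx": 0,"dy": 0,"dz": 0,"gripper": 60},
  {"wx": 0,"wy": 0,"wz": 0,"dx": 0,"dy": 0,"dz": 0,"gripper": 60},
])

```text
t: 11.6
tool_pos: [0.4551, -0.3521, 0.1201]
ee_rot: [-0.001, 0.998, -0.066, -0.0]
contact_force: [0.4, 0.1, 0.3]
opening: 0.0599
finger_force: 0.0
```

```bash
python3 - <<'E'
from h import *
go(454.5,-354.2,24.5,-97.6)
c=cam('scene');cv2.imwrite('pics/a6.png',cv2.resize(c['pixels'][120:235,110:215,::-1],(548,600)))
c=cam('top');b=[int(v*.64) for v in(385,268,450,355)]
print('hinge_tray ply',blob(c,(12,40,150),(28,150,255),b,.014),'black',blob(c,(0,0,0),(180,255,40),b,.008))
E
```

```text
{'wx': np.float64(-0.1), 'wy': np.float64(0.0), 'wz': np.float64(-0.0), 'dx': np.float64(-0.01), 'dy': np.float64(0.09), 'dz': np.float64(3.82)} rows>= 2.3
hinge_tray ply [498.5, -68.5, 98.6, 66.5, 50.1] black [472.1, -163.8, 45.2, 31.3, -84.7]
```

View pics/a6.png

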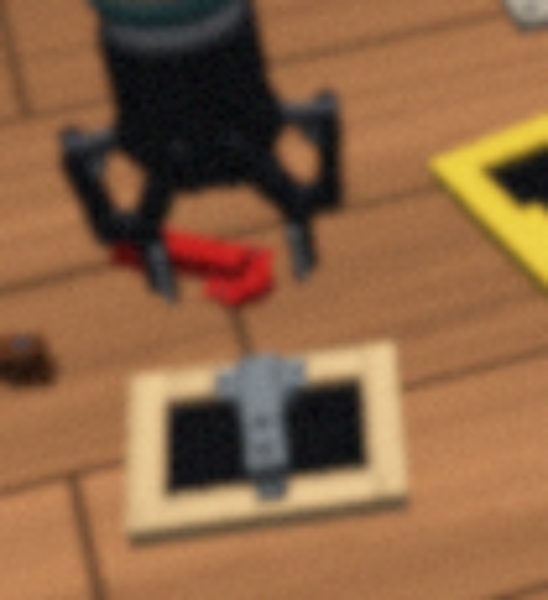

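The gripper stands over the grey hinge (px 262,425), aligned across its arm. Descend and grip.

Call:
send_rows([
  {"wx": 0,"wy": 0,"wz": 0,"dx": 0,"dy": 0.05,"dz": 1.5,"gripper": 60},
  {"wx": 0,"wy": 0,"wz": 0,"dx": 0,"dy": 0.05,"dz": 2.7,"gripper": 60},
  {"wx": 0,"wy": 0,"wz": 0,"dx": 0,"dy": 0.05,"dz": 3.5,"gripper": 60},
  {"wx": 0,"wy": 0,"wz": 0,"dx": 0,"dy": 0.05,"dz": 3.8,"gripper": 60},
  {"wx": 0,"wy": 0,"wz": 0,"dx": 0,"dy": 0.05,"dz": 3.8,"gripper": 60},
  {"wx": 0,"wy": 0,"wz": 0,"dx": 0,"dy": 0.05,"dz": 3.8,"gripper": 10},
  {"wx": 0,"wy": 0,"wz": 0,"dx": 0,"dy": 0.05,"dz": 3.8,"gripper": 10},
  {"wx": 0,"wy": 0,"wz": 0,"dx": 0,"dy": 0.05,"dz": 3.8,"gripper": 10},
  {"wx": 0,"wy": 0,"wz": 0,"dx": 0,"dy": 0.05,"dz": 3.8,"gripper": 10},
  {"wx": 0,"wy": 0,"wz": 0,"dx": 0,"dy": 0.05,"dz": 3.8,"gripper": 10},
  {"wx": 0,"wy": 0,"wz": 0,"dx": 0,"dy": 0.05,"dz": 3.8,"gripper": 10},
])

```text
t: 12.62
tool_pos: [0.4552, -0.3558, 0.0269]
ee_rot: [0.0, 0.998, -0.067, 0.001]
contact_force: [0.3, 1.0, 6.7]
opening: 0.0185
finger_force: 50.0
```

```bash
python3 - <<'E'
from h import *
c,s=np.cos(np.radians(14)),np.sin(np.radians(14))
# grip at hinge x=+35 -> tray x=+1
x,y=546.6+1*c,-111.3+1*s
go(x,y,100,-76);go(x,y,17.5,-76)
E
```

```text
{'wx': np.float64(0.1), 'wy': np.float64(-0.1), 'wz': np.float64(-21.7), 'dx': np.float64(2.35), 'dy': np.float64(-10.2), 'dz': np.float64(-2.93)} rows>= 6.5
{'wx': np.float64(0.1), 'wy': np.float64(-0.1), 'wz': np.float64(-21.7), 'dx': np.float64(2.34), 'dy': np.float64(-10.2), 'dz': np.float64(0.37)} rows>= 6.3
```

Call:
send_rows([
  {"wx": 0,"wy": 0,"wz": 0,"dx": 0,"dy": 0,"dz": -1.2,"gripper": 10},
  {"wx": 0,"wy": 0,"wz": 0,"dx": 0,"dy": 0,"dz": -2.8,"gripper": 10},
  {"wx": 0,"wy": 0,"wz": -3,"dx": 0.3,"dy": -1.3,"dz": -2.9,"gripper": 10},
  {"wx": 0,"wy": 0,"wz": -6,"dx": 0.6,"dy": -2.6,"dz": -2.9,"gripper": 10},
  {"wx": 0,"wy": 0,"wz": -10,"dx": 0.9,"dy": -4,"dz": -2.9,"gripper": 10},
  {"wx": 0,"wy": 0,"wz": -14,"dx": 1.3,"dy": -5.5,"dz": -2.9,"gripper": 10},
  {"wx": 0,"wy": 0,"wz": -17,"dx": 1.6,"dy": -7,"dz": -2.9,"gripper": 10},
  {"wx": 0,"wy": 0,"wz": -20,"dx": 2,"dy": -8.5,"dz": -2.9,"gripper": 10},
  {"wx": 0,"wy": 0,"wz": -21.7,"dx": 2.3,"dy": -9.6,"dz": -2.9,"gripper": 10},
  {"wx": 0,"wy": 0,"wz": -21.7,"dx": 2.35,"dy": -10.2,"dz": -2.9,"gripper": 10},
  {"wx": 0,"wy": 0,"wz": -21.7,"dx": 2.35,"dy": -10.2,"dz": -2.0,"gripper": 10},
  {"wx": 0,"wy": 0,"wz": -21.7,"dx": 2.35,"dy": -10.2,"dz": -0.8,"gripper": 10},
  {"wx": 0,"wy": 0,"wz": -21.7,"dx": 2.35,"dy": -10.2,"dz": -0.8,"gripper": 10},
  {"wx": 0,"wy": 0,"wz": -21.7,"dx": 2.35,"dy": -10.2,"dz": -0.8,"gripper": 10},
])

```text
t: 13.78
tool_pos: [0.5457, -0.1103, 0.0448]
ee_rot: [-0.0, 0.993, 0.121, -0.001]
contact_force: [-0.7, -0.0, -1.5]
opening: 0.0188
finger_force: 49.4
```

```bash
python3 - <<'E'
from h import *
c_,s_=np.cos(np.radians(14)),np.sin(np.radians(14))
go(546.6+c_,-111.3+s_,17.5,-76)
c=cam('scene');cv2.imwrite('pics/a7.png',cv2.resize(c['pixels'][150:235,210:295,::-1],(590,590),interpolation=cv2.INTER_CUBIC))
E
```

```text
{'wx': np.float64(-0.1), 'wy': np.float64(0.1), 'wz': np.float64(-0.1), 'dx': np.float64(0.07), 'dy': np.float64(0.05), 'dz': np.float64(1.09)} rows>= 0.7
```

View pics/a7.png

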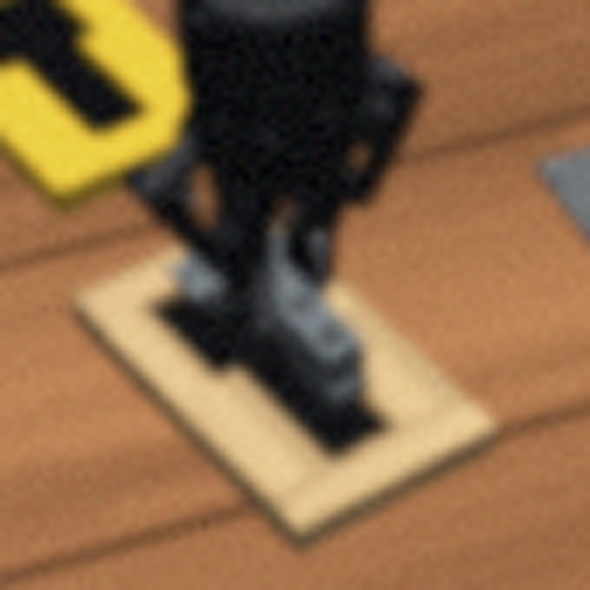

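The hinge hangs above the stepped pocket, its arm end at crop (350,395) and its cup end near (200,285). A quick numeric check before lowering it.

```bash
python3 - <<'E'
from h import *
c=cam('scene');k=590/85
def tray(px,z):
    p=plane(c,[(210+px[0]/k,150+px[1]/k)],z)[0]*1000-[546.6,-111.3];a=np.radians(14)
    return (np.array([[np.cos(a),np.sin(a)],[-np.sin(a),np.cos(a)]])@p).round(1)
print('foot end bottom middle',tray((348,400),.034),'expect 54,0')
print('slot corners',tray((338,455),.006),tray((385,425),.006),'expect 62,-17? 62,17')
E
```

```text
foot end bottom middle [54.4 -2. ] expect 54,0
slot corners [55.1 -7.7] [52.6 18.2] expect 62,-17? 62,17
```

Call:
send_rows([
  {"wx": 0,"wy": 0,"wz": 0,"dx": 0.04,"dy": 0,"dz": 0.4,"gripper": 10},
  {"wx": 0,"wy": 0,"wz": 0,"dx": 0.04,"dy": 0,"dz": 0.8,"gripper": 10},
  {"wx": 0,"wy": 0,"wz": 0,"dx": 0.04,"dy": 0,"dz": 0.98,"gripper": 10},
  {"wx": 0,"wy": 0,"wz": 0,"dx": 0.04,"dy": 0,"dz": 0.98,"gripper": 10},
])

```text
t: 14.22
tool_pos: [0.547, -0.11, 0.0196]
ee_rot: [-0.001, 0.993, 0.121, -0.001]
contact_force: [-0.4, 0.1, -2.0]
opening: 0.0186
finger_force: 49.5
```

Call:
send_rows([
  {"wx": 0,"wy": 0,"wz": 0,"dx": 0,"dy": 0,"dz": 0.05,"gripper": 10},
  {"wx": 0,"wy": 0,"wz": 0,"dx": 0,"dy": 0,"dz": 0.1,"gripper": 10},
  {"wx": 0,"wy": 0,"wz": 0,"dx": 0,"dy": 0,"dz": 0.1,"gripper": 10},
])

```text
t: 14.47
tool_pos: [0.5478, -0.1105, 0.019]
ee_rot: [-0.0, 0.993, 0.121, 0.0]
contact_force: [-1.6, 0.6, 2.3]
opening: 0.0187
finger_force: 50.0
```

Contact came at the expected height (19.0 against 18.9), so the hinge is on the floor of the pocket. Release and lift.

Call:
send_rows([
  {"wx": 0,"wy": 0,"wz": 0,"dx": 0,"dy": 0,"dz": 0,"gripper": 60},
  {"wx": 0,"wy": 0,"wz": 0,"dx": 0,"dy": 0,"dz": 0,"gripper": 60},
  {"wx": 0,"wy": 0,"wz": 0,"dx": 0,"dy": 0,"dz": 0,"gripper": 60},
  {"wx": 0,"wy": 0,"wz": 0,"dx": 0,"dy": 0,"dz": -0.6,"gripper": 60},
  {"wx": 0,"wy": 0,"wz": 0,"dx": 0,"dy": 0,"dz": -2,"gripper": 60},
  {"wx": 0,"wy": 0,"wz": 0,"dx": 0,"dy": 0,"dz": -4,"gripper": 60},
  {"wx": 0,"wy": 0,"wz": 0,"dx": 0,"dy": 0,"dz": -4,"gripper": 60},
  {"wx": 0,"wy": 0,"wz": 0,"dx": 0,"dy": 0,"dz": -4,"gripper": 60},
  {"wx": 0,"wy": 0,"wz": 0,"dx": 0,"dy": 0,"dz": -4,"gripper": 60},
])

```text
t: 15.22
tool_pos: [0.5481, -0.1099, 0.1186]
ee_rot: [-0.0, 0.993, 0.122, 0.001]
contact_force: [-0.4, 1.4, -1.1]
opening: 0.0603
finger_force: 0.0
```

```bash
python3 - <<'E'
from h import *
go(540,98.8,110,-4.2)
c=cam('scene');cv2.imwrite('pics/a8.png',cv2.resize(c['pixels'][150:235,210:350,::-1],(800,486),interpolation=cv2.INTER_CUBIC))
c=cam('top');b=[int(v*.64) for v in(280,260,355,350)]
print('templ',blob(c,(60,0,150),(130,40,255),b,.012))
b=[int(v*.64) for v in(483,325,568,402)]
print('template_tray ply',blob(c,(12,40,150),(28,150,255),b,.014),'black',blob(c,(0,0,0),(180,255,40),b,.008))
E
```

```text
{'wx': np.float64(0.0), 'wy': np.float64(-0.1), 'wz': np.float64(-71.8), 'dx': np.float64(1.7), 'dy': np.float64(-8.18), 'dz': np.float64(0.34)} rows>= 10.0Traceback (most recent call last):
  File "<stdin>", line 5, in <module>
  File "h.py", line 15, in blob
    q=max(cs,key=cv2.contourArea); w=plane(c,q.reshape(-1,2),z)
ValueError: max() iterable argument is empty
```

View pics/a8.png

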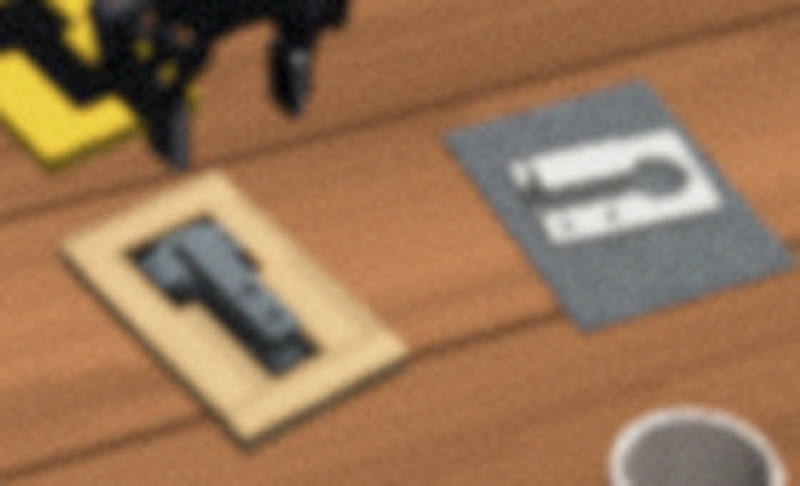

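The hinge is seated in the stepped pocket (px 225,295) and the template rests on the mat (px 615,185). Now pick up the template.

Call:
send_rows([
  {"wx": 0,"wy": 0,"wz": -71.8,"dx": 1.7,"dy": -8.18,"dz": 0.3,"gripper": 60},
  {"wx": 0,"wy": 0,"wz": -71.8,"dx": 1.7,"dy": -8.18,"dz": 0.3,"gripper": 60},
  {"wx": 0,"wy": 0,"wz": -71.8,"dx": 1.7,"dy": -8.18,"dz": 0.3,"gripper": 60},
  {"wx": 0,"wy": 0,"wz": -71.8,"dx": 1.7,"dy": -8.18,"dz": 0.3,"gripper": 60},
  {"wx": 0,"wy": 0,"wz": -71.8,"dx": 1.7,"dy": -8.18,"dz": 0.3,"gripper": 60},
  {"wx": 0,"wy": 0,"wz": -71.8,"dx": 1.7,"dy": -8.18,"dz": 0.3,"gripper": 60},
  {"wx": 0,"wy": 0,"wz": -71.8,"dx": 1.7,"dy": -8.18,"dz": 0.3,"gripper": 60},
  {"wx": 0,"wy": 0,"wz": -71.8,"dx": 1.7,"dy": -8.18,"dz": 0.3,"gripper": 60},
  {"wx": 0,"wy": 0,"wz": -71.8,"dx": 1.7,"dy": -8.18,"dz": 0.3,"gripper": 60},
  {"wx": 0,"wy": 0,"wz": -71.8,"dx": 1.7,"dy": -8.18,"dz": 0.3,"gripper": 60},
  {"wx": 0,"wy": 0,"wz": -71.8,"dx": 1.7,"dy": -8.18,"dz": 0.3,"gripper": 60},
  {"wx": 0,"wy": 0,"wz": -71.8,"dx": 1.7,"dy": -8.18,"dz": 0.3,"gripper": 60},
  {"wx": 0,"wy": 0,"wz": -71.8,"dx": 1.7,"dy": -8.18,"dz": 0.3,"gripper": 60},
  {"wx": 0,"wy": 0,"wz": -71.8,"dx": 1.7,"dy": -8.18,"dz": 0.3,"gripper": 60},
  {"wx": 0,"wy": 0,"wz": -71.8,"dx": 1.7,"dy": -8.18,"dz": 0.3,"gripper": 60},
])

```text
t: 16.57
tool_pos: [0.5396, 0.0985, 0.1105]
ee_rot: [-0.0, 0.733, 0.68, -0.0]
contact_force: [0.0, -0.4, -0.1]
opening: 0.0598
finger_force: 0.0
```

```bash
python3 - <<'E'
from h import *
go(540,98.8,16,-4.2)
E
```

```text
{'wx': np.float64(-0.0), 'wy': np.float64(0.0), 'wz': np.float64(-0.1), 'dx': np.float64(0.02), 'dy': np.float64(0.02), 'dz': np.float64(3.78)} rows>= 2.3
```

Call:
send_rows([
  {"wx": 0,"wy": 0,"wz": 0,"dx": 0,"dy": 0,"dz": 1.5,"gripper": 60},
  {"wx": 0,"wy": 0,"wz": 0,"dx": 0,"dy": 0,"dz": 2.7,"gripper": 60},
  {"wx": 0,"wy": 0,"wz": 0,"dx": 0,"dy": 0,"dz": 3.5,"gripper": 60},
  {"wx": 0,"wy": 0,"wz": 0,"dx": 0,"dy": 0,"dz": 3.75,"gripper": 60},
  {"wx": 0,"wy": 0,"wz": 0,"dx": 0,"dy": 0,"dz": 3.75,"gripper": 60},
  {"wx": 0,"wy": 0,"wz": 0,"dx": 0,"dy": 0,"dz": 3.75,"gripper": 10},
  {"wx": 0,"wy": 0,"wz": 0,"dx": 0,"dy": 0,"dz": 3.75,"gripper": 10},
  {"wx": 0,"wy": 0,"wz": 0,"dx": 0,"dy": 0,"dz": 3.75,"gripper": 10},
  {"wx": 0,"wy": 0,"wz": 0,"dx": 0,"dy": 0,"dz": 3.75,"gripper": 10},
  {"wx": 0,"wy": 0,"wz": 0,"dx": 0,"dy": 0,"dz": 3.75,"gripper": 10},
  {"wx": 0,"wy": 0,"wz": 0,"dx": 0,"dy": 0,"dz": 3.75,"gripper": 10},
  {"wx": 0,"wy": 0,"wz": 0,"dx": 0,"dy": 0,"dz": 0,"gripper": 10},
  {"wx": 0,"wy": 0,"wz": 0,"dx": 0,"dy": 0,"dz": 0,"gripper": 10},
  {"wx": 0,"wy": 0,"wz": 0,"dx": 0,"dy": 0,"dz": 0,"gripper": 10},
  {"wx": 0,"wy": 0,"wz": 0,"dx": 0,"dy": 0,"dz": 0,"gripper": 10},
  {"wx": 0,"wy": 0,"wz": 0,"dx": 0,"dy": 0,"dz": 0,"gripper": 10},
  {"wx": 0,"wy": 0,"wz": 0,"dx": 0,"dy": 0,"dz": 0,"gripper": 10},
])

```text
t: 17.98
tool_pos: [0.5387, 0.0986, 0.11]
ee_rot: [-0.001, 0.733, 0.681, -0.001]
contact_force: [0.2, -0.4, -1.0]
opening: 0.0225
finger_force: 49.8
```

```bash
python3 - <<'E'
from h import *
c=cam('top');b=[int(v*.64) for v in(483,325,568,402)]
p=blob(c,(12,40,150),(28,150,255),b,.014);print('template_tray ply',p,'black',blob(c,(0,0,0),(180,255,40),b,.008))
a=np.radians(79.5);x,y=452.8-13.6*np.cos(a),-356-13.6*np.sin(a);print(x,y)
go(x,y,100,-10.5);go(x,y,18,-10.5)
E
```

```text
template_tray ply [452.5, -355.5, 151.5, 125.8, 79.5] black [452.0, -355.8, 108.2, 74.1, 79.1]
450.3215968533068 -369.3722667428698
{'wx': np.float64(-0.1), 'wy': np.float64(0.0), 'wz': np.float64(6.3), 'dx': np.float64(-18.92), 'dy': np.float64(-2.14), 'dz': np.float64(0.4)} rows>= 11.4
{'wx': np.float64(-0.1), 'wy': np.float64(0.0), 'wz': np.float64(6.3), 'dx': np.float64(-18.92), 'dy': np.float64(-2.13), 'dz': np.float64(3.68)} rows>= 11.6
```

Call:
send_rows([
  {"wx": 0,"wy": 0,"wz": 1,"dx": -1,"dy": -0.1,"dz": 0,"gripper": 10},
  {"wx": 0,"wy": 0,"wz": 2,"dx": -2.5,"dy": -0.3,"dz": 0,"gripper": 10},
  {"wx": 0,"wy": 0,"wz": 3,"dx": -4,"dy": -0.5,"dz": 0,"gripper": 10},
  {"wx": 0,"wy": 0,"wz": 4,"dx": -5.5,"dy": -0.6,"dz": 0,"gripper": 10},
  {"wx": 0,"wy": 0,"wz": 5,"dx": -7,"dy": -0.8,"dz": 0,"gripper": 10},
  {"wx": 0,"wy": 0,"wz": 6,"dx": -8.5,"dy": -1,"dz": 0,"gripper": 10},
  {"wx": 0,"wy": 0,"wz": 6.3,"dx": -10,"dy": -1.1,"dz": 0,"gripper": 10},
  {"wx": 0,"wy": 0,"wz": 6.3,"dx": -11.5,"dy": -1.3,"dz": 0,"gripper": 10},
  {"wx": 0,"wy": 0,"wz": 6.3,"dx": -13,"dy": -1.5,"dz": 0,"gripper": 10},
  {"wx": 0,"wy": 0,"wz": 6.3,"dx": -14.5,"dy": -1.6,"dz": 0,"gripper": 10},
  {"wx": 0,"wy": 0,"wz": 6.3,"dx": -16,"dy": -1.8,"dz": 0,"gripper": 10},
  {"wx": 0,"wy": 0,"wz": 6.3,"dx": -17.5,"dy": -2,"dz": 0,"gripper": 10},
  {"wx": 0,"wy": 0,"wz": 6.3,"dx": -18.5,"dy": -2.1,"dz": 0,"gripper": 10},
  {"wx": 0,"wy": 0,"wz": 6.3,"dx": -18.9,"dy": -2.14,"dz": 0,"gripper": 10},
  {"wx": 0,"wy": 0,"wz": 6.3,"dx": -18.9,"dy": -2.14,"dz": 1.2,"gripper": 10},
  {"wx": 0,"wy": 0,"wz": 6.3,"dx": -18.9,"dy": -2.14,"dz": 2.4,"gripper": 10},
  {"wx": 0,"wy": 0,"wz": 6.3,"dx": -18.9,"dy": -2.14,"dz": 2.9,"gripper": 10},
  {"wx": 0,"wy": 0,"wz": 6.3,"dx": -18.9,"dy": -2.14,"dz": 2.9,"gripper": 10},
  {"wx": 0,"wy": 0,"wz": 6.3,"dx": -18.9,"dy": -2.14,"dz": 2.9,"gripper": 10},
])

```text
t: 19.62
tool_pos: [0.4511, -0.3677, 0.0374]
ee_rot: [-0.001, 0.769, 0.639, -0.0]
contact_force: [-0.3, 0.3, -0.7]
opening: 0.0227
finger_force: 49.6
```

```bash
python3 - <<'E'
from h import *
go(450.3,-369.4,18,-10.5)
c=cam('scene');cv2.imwrite('pics/a9.png',cv2.resize(c['pixels'][160:235,120:205,::-1],(680,600),interpolation=cv2.INTER_CUBIC))
E
```

```text
{'wx': np.float64(-0.1), 'wy': np.float64(-0.1), 'wz': np.float64(0.0), 'dx': np.float64(-0.07), 'dy': np.float64(-0.02), 'dz': np.float64(0.78)} rows>= 0.5
```

View pics/a9.png

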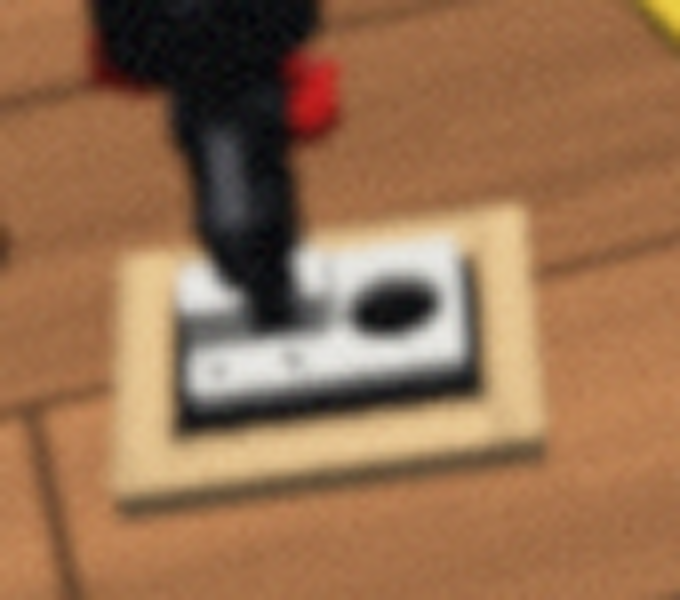

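The template (front edge px 185–470) hangs centred within the pocket (px 178–478) and parallel to it. Lower it.

Call:
send_rows([
  {"wx": 0,"wy": 0,"wz": 0,"dx": -0.03,"dy": 0,"dz": 0.3,"gripper": 10},
  {"wx": 0,"wy": 0,"wz": 0,"dx": -0.03,"dy": 0,"dz": 0.6,"gripper": 10},
  {"wx": 0,"wy": 0,"wz": 0,"dx": -0.03,"dy": 0,"dz": 0.75,"gripper": 10},
  {"wx": 0,"wy": 0,"wz": 0,"dx": -0.03,"dy": 0,"dz": 0.8,"gripper": 10},
  {"wx": 0,"wy": 0,"wz": 0,"dx": -0.03,"dy": 0,"dz": 0.8,"gripper": 10},
])

```text
t: 20.08
tool_pos: [0.4518, -0.3697, 0.0206]
ee_rot: [0.001, 0.769, 0.639, 0.001]
contact_force: [-2.5, 3.2, 17.4]
opening: 0.0229
finger_force: 52.0
```

The contact height fits the floor, since sitting on the rim would be 8 mm higher. Release and lift.

Call:
send_rows([
  {"wx": 0,"wy": 0,"wz": 0,"dx": 0,"dy": 0,"dz": -0.05,"gripper": 60},
  {"wx": 0,"wy": 0,"wz": 0,"dx": 0,"dy": 0,"dz": -0.05,"gripper": 60},
  {"wx": 0,"wy": 0,"wz": 0,"dx": 0,"dy": 0,"dz": -0.05,"gripper": 60},
  {"wx": 0,"wy": 0,"wz": 0,"dx": 0,"dy": 0,"dz": -0.6,"gripper": 60},
  {"wx": 0,"wy": 0,"wz": 0,"dx": 0,"dy": 0,"dz": -2,"gripper": 60},
  {"wx": 0,"wy": 0,"wz": 0,"dx": 0,"dy": 0,"dz": -4,"gripper": 60},
  {"wx": 0,"wy": 0,"wz": 0,"dx": 0,"dy": 0,"dz": -6,"gripper": 60},
  {"wx": 0,"wy": 0,"wz": 0,"dx": 0,"dy": 0,"dz": -6,"gripper": 60},
  {"wx": 0,"wy": 0,"wz": 0,"dx": 0,"dy": 0,"dz": -6,"gripper": 60},
  {"wx": 0,"wy": 0,"wz": 0,"dx": 0,"dy": 0,"dz": -6,"gripper": 60},
])

```text
t: 20.92
tool_pos: [0.4518, -0.3697, 0.169]
ee_rot: [0.001, 0.769, 0.639, 0.0]
contact_force: [-0.5, 0.5, -0.3]
opening: 0.0598
finger_force: 0.0
```

```bash
python3 - <<'E'
from h import *
c=cam('scene');cv2.imwrite('pics/a10.png',cv2.resize(c['pixels'][90:270,90:450,::-1],(800,400),interpolation=cv2.INTER_CUBIC))
E
```

```text
(no output)
```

View pics/a10.png

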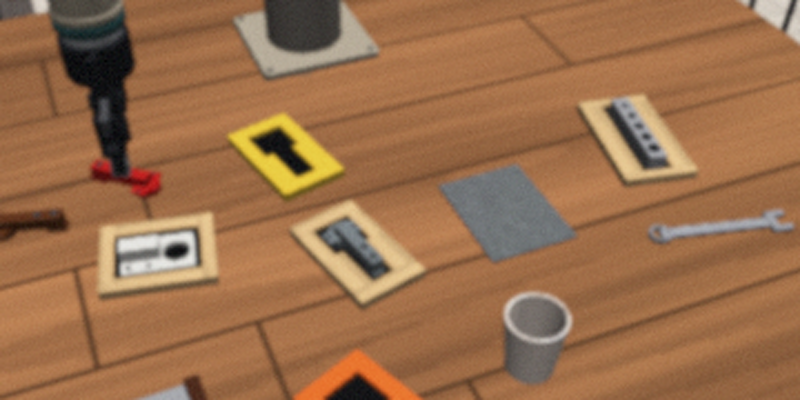

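All three sit in their pockets: template at (158,253), hinge at (355,248) and guide at (638,135). The mat is free, the bystanders have not moved and the arm is clear.

```bash
python3 -c "
from cell import bot
print(bot.hand_in())"
```

```text
the job is handed in; nothing more can be done
None
```

The job is handed in: the last picture shows the guide, hinge and template each down in its own tray's pocket, with the mat free and the cup, wrench and square left alone; no verdict was returned.

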